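# File the roast samples in the colour-coded chutes

### The job

File the four coffee samples: stand each tin, upright and lid up, in the sloped chute of the same colour as its lid, so that it slides down and comes to rest flat on the deck against the stop at the low end. Do not tip a tin over on the way, and leave the white cup and the tamper standing where they are.

Things in the scene. Friction and masses are not known exactly. Their poses are not given: they have to be found in the camera images.
- tin_red: round aluminium coffee-sample tin, closed, with a red lid: 50 mm diameter, 70 mm tall, smooth straight sides, about 0.18 kg, standing on the bench. Origin: centre of its underside; z up along its axis.
- tin_yellow: round aluminium coffee-sample tin, closed, with a yellow lid: 50 mm diameter, 70 mm tall, smooth straight sides, about 0.18 kg, standing on the bench. Origin: centre of its underside; z up along its axis.
- tin_blue: round aluminium coffee-sample tin, closed, with a blue lid: 50 mm diameter, 70 mm tall, smooth straight sides, about 0.18 kg, standing on the bench. Origin: centre of its underside; z up along its axis.
- tin_green: round aluminium coffee-sample tin, closed, with a green lid: 50 mm diameter, 70 mm tall, smooth straight sides, about 0.18 kg, standing on the bench. Origin: centre of its underside; z up along its axis.
- chute_red: sloped chute for one tin, red rails, stop and upper-end tag, fixed. Origin on the bench under its middle; x level, towards the stop. Slippery metal deck 150 long, 68 wide, falls 14 deg to +x, 36 above bench at x=0. Rails 14 and stop 28 above deck. A tin let go on the deck slides to the stop; there its origin is at x=48.5, z=24. All in mm.
- chute_yellow: sloped chute for one tin, yellow rails, stop and upper-end tag, fixed. Origin on the bench under its middle; x level, towards the stop. Slippery metal deck 150 long, 68 wide, falls 14 deg to +x, 36 above bench at x=0. Rails 14 and stop 28 above deck. A tin let go on the deck slides to the stop; there its origin is at x=48.5, z=24. All in mm.
- chute_blue: sloped chute for one tin, blue rails, stop and upper-end tag, fixed. Origin on the bench under its middle; x level, towards the stop. Slippery metal deck 150 long, 68 wide, falls 14 deg to +x, 36 above bench at x=0. Rails 14 and stop 28 above deck. A tin let go on the deck slides to the stop; there its origin is at x=48.5, z=24. All in mm.
- chute_green: sloped chute for one tin, green rails, stop and upper-end tag, fixed. Origin on the bench under its middle; x level, towards the stop. Slippery metal deck 150 long, 68 wide, falls 14 deg to +x, 36 above bench at x=0. Rails 14 and stop 28 above deck. A tin let go on the deck slides to the stop; there its origin is at x=48.5, z=24. All in mm.
- cup: white ceramic cup, 84 mm across the rim, 65 mm tall, standing on the bench; to be left alone. Origin: centre of its underside.
- tamper: espresso tamper standing on its steel base, 58 mm diameter, dark wooden handle up, 86 mm tall; to be left alone. Origin: centre of its underside.
Mind the look-alikes: they are no part of the job. What is shaped like the tin_green but pink or purple is not meant.

How it is judged:
By the outcome, as a careful person would: the job done as asked, in the order asked, and still so for the second after the job is handed in, with the robot touching nothing.
It also fails if it takes over 112 s, if anything falls off the work surface, if the arm or the gripper's body presses on something with over 40 N, if the wrist force passes 120 N, or if a joint passes its speed limit or range.

### The arm

A 7-joint arm with a two-finger parallel gripper is mounted at the origin on the work surface. World frame = base frame: x ahead of the robot, y to its left, z up, the work surface at z = 0. Lengths are in m, angles in rad, forces in N, time in s.
With the tool pointing down it reaches from about 0.35 to 0.9 m from the base axis. Payload 19.9 kg.
Tool frame: the origin (TCP) lies midway between the tips of the shut fingers; the grasp point (between the pads) lies 19 mm behind it; z points along the fingers, y is the line along which they close (so a half turn about z gives the same grasp; the last joint's range is limited). The gripper opens to 85 mm and grips with 20 to 120 N. Pads are 22 mm wide; open, the fingers measure 114 mm over their backs; the gripper's body (76 mm by 85 mm) begins 54 mm behind the grasp point. The pads swing forward as they close: fully open they stand 13 mm farther back than shut.
Start: joints at [1.06, 0.417, -0.01, 1.614, 0.005, 1.111, -0.053], TCP at [0.283, -0.557, 0.231] pointing down, gripper open.
Joint ranges: [-2.81, 2.81], [-0.39, 2.02], [-1.27, 1.25], [0.06, 2.57], [-1.19, 4.33], [0.19, 2], [-2.82, 2.82]. Speed limits (rad/s): [1.89, 1.89, 2.39, 2.39, 3.01, 3.01, 3.01].

### API

Orientations are given as [roll, pitch, yaw] about the fixed x, y, z axes, in that order (R = Rz(yaw) Ry(pitch) Rx(roll)).
In Python, from cell import manip gives the robot as it stands.
- The arm moves only by the shell command python3 -m inch 'ROWS' [FORCE]. ROWS is text: rows parted by semicolons, each of 5 numbers parted by spaces: the shift along the tool's x, y, z in cm, then the turn about the tool's z in rad, then the finger opening in cm, from 0 to 8.54. In form: x y z roll fingers; .... A call has 1 to 8 rows; each row shifts and turns the commanded pose from where the row before left it, along the tool's axes as they then stand; what a row does not reach is not made up. A row lasts 1/8 s, in which the tool goes at most 62.5 mm and 10.7 degrees, less where a joint would pass 70% of its speed; a pose out of reach is approached as far as the arm can. A call with a gripper value outside its range is refused whole. The fingers move at their own pace and stop on an object; FORCE is the grip in N (left out, the last holds). Time passes only in rows, so rows that do not move let the fingers close. It gives the time, the measured TCP pose, the force, the opening and the grip force at its end, in the units of the state.
- manip.sense(): the state, without advancing time (a new reading comes with each control period).
- manip.camera(name): name is "scene" or "top"; returns (picture, depth): 480x640x3 uint8, blue, green, red; 480x640 float32, m along the optical axis (not along the pixel's ray), 0 where there is no reading.
- manip.camera_model(name): a dict with "intrinsics" (3x3 intrinsics, pixels), "rvec" (rotation vector, rad) and "tvec" (3), from world to camera coordinates, as OpenCV has them. Camera axes: x right, y down, z forward; pixel columns grow to the right and rows downward; lengths in m; the calibration is good to about 2 mm. A picture is of the moment at which its call begins. camera_model takes no time and is no camera call.
- manip.sign_off(): hands the job in; it is judged then, once.
The state is a dict: "clock": time; "q": joint angles; "joint_velocities": joint speeds; "tau": joint torques, N m; "tcp_pos": TCP position; "tool_rot": TCP orientation; "ft_force": force on the tool from outside, world axes, zero at the start; "moment": the same for the moment, N m; "finger_gap": opening from 0.0 (shut) to 1.0 (fully open); "grip_force": force on a finger pad.
Only numpy, scipy, OpenCV 4.12 (cv2) and the standard library are available. Lean on these libraries where they do the work, as an engineer would, in place of code of your own. Each camera call takes 0.05 s, during which the arm holds its last target. There are 200 camera calls.

## Working session

There is one attempt and no reset: what is moved stays moved. The work goes in short steps, Python scripts to look and compute and a shell command to move; the robot and the scene stay as the last step left them, time stands still between calls to the robot, and variables do not carry over. Pictures are saved under pics/ and viewed, at most 14 in all, crops included, and the job is handed in when it is done.

```bash
mkdir -p pics; ls; python3 - <<'E'
from cell import manip
import cv2,numpy as np
for n in("scene","top"):
    p,d=manip.camera(n);cv2.imwrite(f"pics/{n}0.png",p);np.save(f"pics/{n}0.npy",d)
    m=manip.camera_model(n);R=cv2.Rodrigues(np.array(m["rvec"]))[0];print(n,m["intrinsics"],(-R.T@np.array(m["tvec"]).ravel()).round(3))
s=manip.sense();print(s)
E
```

```text
pics
scene [[565.39056928   0.         317.9101375 ]
 [  0.         565.39056928 240.73391425]
 [  0.           0.           1.        ]] [ 0.968 -0.345  0.942]
top [[611.89153274   0.         318.76028775]
 [  0.         611.89153274 231.34336187]
 [  0.           0.           1.        ]] [ 0.383 -0.017  1.313]
{'clock': 0.1, 'q': array([ 1.05950872,  0.41791663, -0.01029667,  1.61413535,  0.00470211,
        1.11069283, -0.05298193]), 'joint_velocities': array([ 2.91496856e-05, -2.66687275e-03, -9.23200169e-04, -2.63373855e-03,
       -3.26851556e-04, -1.55480727e-03,  8.74728867e-04]), 'tau': array([ 8.23033752e-04, -8.65834665e+01,  6.79666959e-01, -4.35641956e+01,
        1.91318302e-02,  4.96536042e-03,  1.03340415e-05]), 'tcp_pos': array([ 0.28277698, -0.55700858,  0.23071241]), 'tool_rot': array([-3.14046777e+00,  9.15399276e-05,  4.69808965e-01]), 'ft_force': array([-0.06485652,  0.16429818,  0.53396498]), 'moment': array([ 0.00028798, -0.03029175, -0.00177249]), 'grip_force': 0.0, 'finger_gap': 0.998680571900876}
```

View pics/scene0.png

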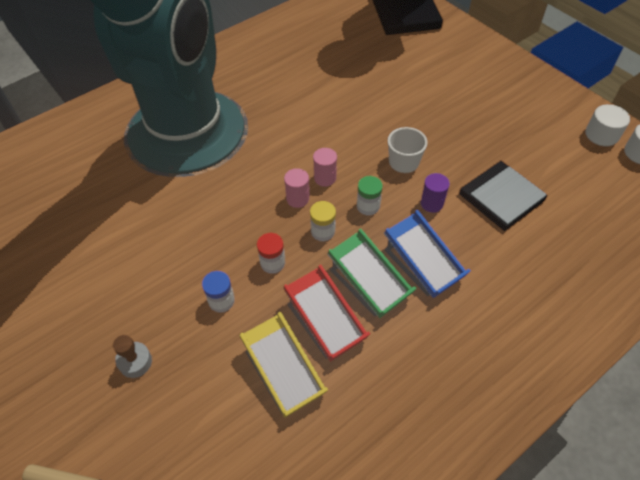

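View pics/top0.png

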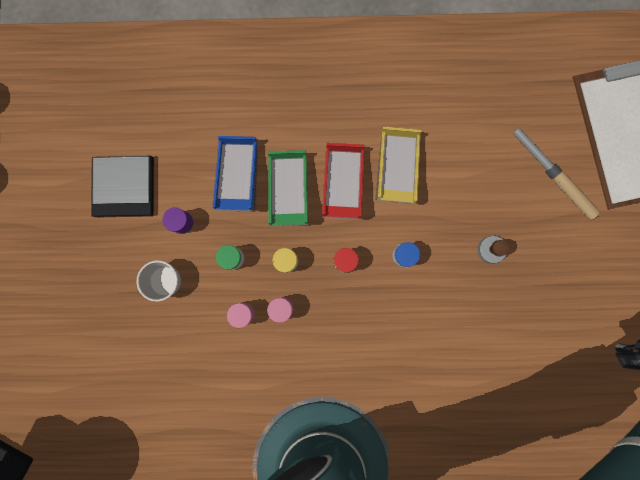

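The top view shows lids at green (230,257), yellow (285,260), red (346,260) and blue (407,254). The look-alikes are purple (177,220) and two pinks (239,315) and (280,310). The chutes are blue (236,173), green (289,188), red (345,180) and yellow (400,165). The cup is at (158,281) and the tamper at (493,249). I'll measure the lids and decks by depth and check an enlarged crop.

```bash
cat > h.py <<'E'
import cv2,numpy as np
from cell import manip
def cloud(n,d):
    m=manip.camera_model(n);K=np.array(m["intrinsics"]);R=cv2.Rodrigues(np.array(m["rvec"]))[0];t=np.array(m["tvec"]).ravel()
    v,u=np.mgrid[0:480,0:640]
    P=np.stack([(u-K[0,2])/K[0,0]*d,(v-K[1,2])/K[1,1]*d,d],-1)
    return (P-t)@R
def mask(p,c):
    h=cv2.cvtColor(p,cv2.COLOR_BGR2HSV).astype(int);H,S,V=h[...,0],h[...,1],h[...,2]
    ok=(S>130)&(V>50)
    return ok&{'red':((H<4)|(H>174))&(S>190),'yellow':(H>22)&(H<34)&(S>150),'green':(H>50)&(H<80),'blue':(H>105)&(H<122)}[c]
E
python3 - <<'E'
from h import *
p=cv2.imread("pics/top0.png");d=np.load("pics/top0.npy");W=cloud("top",d)
print("bench z",np.median(W[330:380,100:200,2]))
L=dict(green=(230,257,236,173),yellow=(285,260,0,0),red=(346,260,0,0),blue=(407,254,0,0))
C=dict(blue=(236,173),green=(289,188),red=(345,180),yellow=(400,165))
for c in L:
    m=mask(p,c);u,v=L[c][:2];a=np.zeros_like(m);a[v-20:v+20,u-20:u+20]=1
    q=W[m&a&(W[...,2]>.06)];print(c,'lid',len(q),((q.max(0)+q.min(0))/2).round(4),np.ptp(q,axis=0).round(3),np.median(q[:,2]).round(4))
    u,v=C[c];D=W[v-22:v+22,u-9:u+9].reshape(-1,3)
    A=np.linalg.lstsq(np.c_[D[:,:2],np.ones(len(D))],D[:,2],rcond=None)[0];sl=np.degrees(np.arctan(np.hypot(*A[:2])))
    a[:]=0;a[v-45:v+45,u-32:u+32]=1
    q=W[m&a&(W[...,2]>.01)]; r=cv2.minAreaRect(q[:,:2].astype(np.float32)*1000)
    ctr=np.array(r[0])/1000;print('  chute rect',r,'slope',sl.round(1),'downhill yaw',np.arctan2(-A[1],-A[0]).round(3),'z ctr',(A[:2]@ctr+A[2]).round(4))
for n,(x0,y0,x1,y1) in dict(top=(130,120,450,330)).items():
    cv2.imwrite("pics/crop1.png",cv2.resize(p[y0:y1,x0:x1],None,fx=2.5,fy=2.5,interpolation=cv2.INTER_CUBIC))
for n,(u,v) in dict(cup=(158,281),tamper=(493,249),purple=(177,220),pinkA=(239,315),pinkB=(280,310)).items():print(n,W[v,u].round(3))
E
```

```text
bench z 0.0009525710412003222
green lid 20 [0.4409 0.1651 0.0692] [0.039 0.011 0.016] 0.0703
  chute rect ((520.2164916992188, 51.321678161621094), (292.0835266113281, 93.77191162109375), 8.599106788635254) slope 76.0 downhill yaw 1.131 z ctr 0.1863
yellow lid 1 [0.4338 0.0448 0.0672] [0. 0. 0.] 0.0672
  chute rect ((533.1386108398438, -135.60736083984375), (111.92449188232422, 366.38568115234375), 68.68115234375) slope 73.6 downhill yaw -1.305 z ctr 0.2552Traceback (most recent call last):
  File "<stdin>", line 8, in <module>
    return umr_maximum(a, axis, None, out, keepdims, initial, where)
ValueError: zero-size array to reduction operation maximum which has no identity
```

```bash
cat >> h.py <<'E'
def ray(n,uv,z):
    m=manip.camera_model(n);K=np.array(m["intrinsics"]);R=cv2.Rodrigues(np.array(m["rvec"]))[0];o=-R.T@np.array(m["tvec"]).ravel()
    d=np.c_[np.asarray(uv,float).reshape(-1,2),np.ones(np.size(uv)//2)]@np.linalg.inv(K).T@R
    return (o+d*((z-o[2])/d[:,2])[:,None])[:,:2]
E
python3 - <<'E'
from h import *
p=cv2.imread("pics/top0.png");d=np.load("pics/top0.npy");W=cloud("top",d);h=cv2.cvtColor(p,cv2.COLOR_BGR2HSV).astype(int)
cv2.imwrite("pics/crop1.png",cv2.resize(p[120:330,130:450],None,fx=2.5,fy=2.5,interpolation=cv2.INTER_CUBIC))
C=dict(green=(230,257,289,188),yellow=(285,260,400,165),red=(346,260,345,180),blue=(407,254,236,173))
for c,(u,v,a,b) in C.items():
    H,S,V=h[v,u];m=(abs((h[...,0]-H+90)%180-90)<6)&(h[...,1]>S-70)&(h[...,2]>V*.5)
    n,l,st,ce=cv2.connectedComponentsWithStats(m.astype(np.uint8));k=l[v,u]
    x,y,w,hh,ar=st[k];e=(x+(w-1)/2,y+(hh-1)/2)
    print(c,(H,S,V),'box',st[k],'lid xy',ray("top",ce[k],.07).round(4),ray("top",e,.07).round(4),'depth',W[v,u].round(3))
    for s in(-24,-12,0,12,24):print('   deck',W[b+s,a].round(4),end='')
    print()
for n,(u,v) in dict(cup=(158,281),tamper=(493,249),purple=(177,220),pinkA=(239,315),pinkB=(280,310)).items():print(n,W[v,u].round(3))
print("invalid",(d==0).mean())
E
```

```text
green (np.int64(68), np.int64(124), np.int64(148)) box [216 246  25  23 447] lid xy [[0.4406 0.1828]] [[0.4402 0.1831]] depth [0.44  0.179 0.073]
   deck [0.6388 0.0592 0.0239]   deck [0.6129 0.0595 0.0236]   deck [0.5848 0.059  0.0377]   deck [0.5586 0.059  0.0429]   deck [0.5329 0.0591 0.0468]
yellow (np.int64(24), np.int64(136), np.int64(202)) box [272 248  26  25 493] lid xy [[0.4327 0.0683]] [[0.4321 0.068 ]] depth [0.432 0.067 0.068]
   deck [ 0.6846 -0.1792  0.0216]   deck [ 0.6566 -0.1774  0.0308]   deck [ 0.6305 -0.1765  0.032 ]   deck [ 0.6038 -0.1751  0.0379]   deck [ 0.5759 -0.1724  0.0538]
red (np.int64(1), np.int64(176), np.int64(184)) box [334 248  25  25 483] lid xy [[ 0.4308 -0.0564]] [[ 0.43   -0.0569]] depth [ 0.43  -0.057  0.075]
   deck [ 0.6542 -0.0608  0.0219]   deck [ 0.6274 -0.0602  0.0261]   deck [ 0.5997 -0.0593  0.0374]   deck [ 0.5736 -0.0586  0.0416]   deck [ 0.5472 -0.0579  0.0493]
blue (np.int64(109), np.int64(171), np.int64(167)) box [395 243  25  23 465] lid xy [[ 0.4399 -0.181 ]] [[ 0.44   -0.1809]] depth [ 0.44  -0.18   0.075]
   deck [0.6745 0.1731 0.0194]   deck [0.6461 0.1716 0.0307]   deck [0.6197 0.1713 0.0334]   deck [0.5927 0.1702 0.0415]   deck [0.566  0.1691 0.05  ]
cup [0.394 0.344 0.006]
tamper [ 0.447 -0.352  0.08 ]
purple [0.518 0.288 0.069]
pinkA [0.323 0.161 0.072]
pinkB [0.331 0.078 0.071]
invalid 0.003876953125
```

View pics/crop1.png

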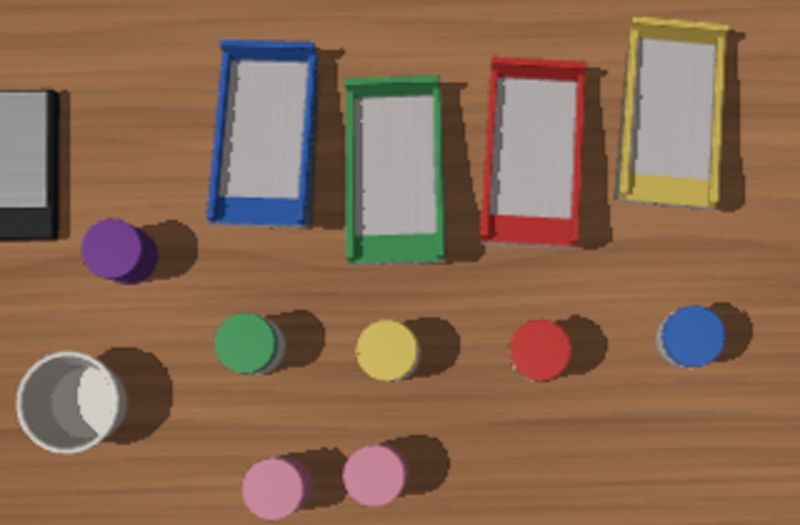

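In the enlarged crop, all four lids are clearly distinct from the purple (118,250) and pink (274,488) and (374,474) look-alikes. Green (246,343) is the only green tin. Every chute has its wide tag at the robot-side end and its stop at the far end, and the depth agrees, with the deck falling towards +x. Next I compute chute frames from the end midpoints.

```bash
python3 - <<'E'
from h import *
f=lambda x,y:(130+(x+.5)/2.5-.5,120+(y+.5)/2.5-.5)
for c,a,b in [('blue',(258,225),(268,42)),('green',(395.5,262),(392.5,78)),('red',(530,243),(537.5,61)),('yellow',(667,204),(681,21))]:
    A=ray("top",f(*a),.058)[0];B=ray("top",f(*b),.046)[0];e=(B-A)/np.linalg.norm(B-A)
    print(c,A.round(4),B.round(4),'len',np.linalg.norm(B-A).round(4),'yaw',np.arctan2(e[1],e[0]).round(3),'drop point (chute x=-33)',(A+e*.040).round(4))
E
python3 -m inch '2 4 0 0.16 8.5; 2 4 0 0.16 8.5; 2 4 0 0.15 8.5; 0 0 0 0 8.5' 40
```

```text
blue [0.5384 0.1745] [0.6953 0.1672] len 0.157 yaw -0.047 drop point (chute x=-33) [0.5784 0.1726]
green [0.5056 0.061 ] [0.6624 0.0624] len 0.1568 yaw 0.009 drop point (chute x=-33) [0.5456 0.0613]
red [ 0.5194 -0.0502] [ 0.6746 -0.0599] len 0.1555 yaw -0.062 drop point (chute x=-33) [ 0.5593 -0.0527]
yellow [ 0.5498 -0.1639] [ 0.7064 -0.1814] len 0.1576 yaw -0.111 drop point (chute x=-33) [ 0.5895 -0.1684]
clock: 0.6
tcp_pos: [0.3773, -0.6531, 0.2289]
tool_rot: [-3.14, 0.001, -0.001]
ft_force: [-1.1, 0.1, -0.7]
finger_gap: 0.993
grip_force: 0.0
```

```bash
python3 -m inch '0.8 -5.9 0 0 8.5; 0.8 -5.9 0 0 8.5; 0.8 -5.9 0 0 8.5; 0.8 -5.9 0 0 8.5; 0.8 -5.9 0 0 8.5; 0.8 -5.9 0 0 8.5; 0.8 -5.9 0 0 8.5; 0.7 -5.9 0 0 8.5'; python3 -m inch '0 0 4 0 8.5; 0 0 4 0 8.5; 0 0 2 0 8.5;0 0 0 0 8.5'
```

```text
clock: 1.6
tcp_pos: [0.4381, -0.1784, 0.2314]
tool_rot: [3.141, -0.0, 0.001]
ft_force: [0.9, 0.3, -0.4]
finger_gap: 0.993
grip_force: 0.0
clock: 2.1
tcp_pos: [0.4376, -0.1801, 0.1303]
tool_rot: [-3.141, 0.003, 0.001]
ft_force: [-0.1, -0.3, 0.6]
finger_gap: 0.994
grip_force: 0.0
```

```bash
python3 -m inch '0.2 0.1 4 0 8.5; 0 0 4 0 8.5; 0 0 2.5 0 8.5; 0 0 0 0 8.5; 0 0 0 0 4.0; 0 0 0 0 4.0; 0 0 0 0 4.0; 0 0 0 0 4.0' 40; python3 -m inch '0 0 0 0 4;0 0 0 0 4; 0 0 -1 0 4; 0 0 -2 0 4; 0 0 -4 0 4; 0 0 -4 0 4; 0 0 0 0 4'
```

```text
clock: 3.1
tcp_pos: [0.4417, -0.1818, 0.0277]
tool_rot: [3.141, -0.002, -0.0]
ft_force: [-3.8, 1.4, 15.7]
finger_gap: 0.578
grip_force: 38.8
clock: 3.98
tcp_pos: [0.4423, -0.182, 0.1395]
tool_rot: [3.14, -0.005, -0.0]
ft_force: [0.2, -0.4, -3.1]
finger_gap: 0.578
grip_force: 42.2
```

```bash
python3 -m inch '0 -2.5 0 0 4; 0 -4.5 0 0 4; 0 -5 0 0 4; 1 -5 0 0 4; 3 -5 0 0 4; 3.5 -5 0 0 4; 3 -4.5 0 0 4; 2 -3 0 0 4'; python3 -m inch '1.1 -1 0 0 4; 0 0 0 0.05 4; 0 0 2 0 4; 0 0 0 0 4'
```

```text
clock: 4.97
tcp_pos: [0.5663, 0.1659, 0.1355]
tool_rot: [-3.141, 0.001, 0.001]
ft_force: [0.2, -1.1, -3.0]
finger_gap: 0.573
grip_force: 42.3
clock: 5.48
tcp_pos: [0.5757, 0.1724, 0.1139]
tool_rot: [3.14, 0.003, -0.05]
ft_force: [-0.4, 0.2, -2.2]
finger_gap: 0.579
grip_force: 42.3
```

```bash
python3 -m inch '0 0 1.5 0 4; 0 0 1.2 0 4; 0 0 0.3 0 4; 0 0 0 0 4'; python3 -m inch '0 0 0.2 0 4; 0 0 0.2 0 4;0 0 0 0 4'; python3 - <<'E'
from h import *
p,d=manip.camera("scene");cv2.imwrite("pics/s1.png",cv2.resize(p[60:330,180:500],None,fx=2,fy=2))
E
```

```text
clock: 5.98
tcp_pos: [0.577, 0.1736, 0.0861]
tool_rot: [-3.142, 0.0, -0.05]
ft_force: [0.2, 0.7, -3.1]
finger_gap: 0.577
grip_force: 42.3
clock: 6.35
tcp_pos: [0.577, 0.1735, 0.0823]
tool_rot: [-3.142, 0.0, -0.05]
ft_force: [0.2, -0.4, -2.8]
finger_gap: 0.575
grip_force: 42.3
```

View pics/s1.png

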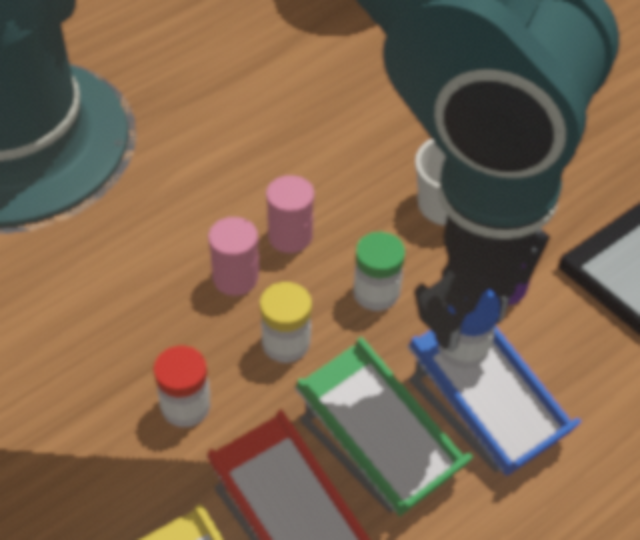

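The tin (crop 470,325) hangs over the upper part of the blue chute, inside the rails. I'll lower it to contact and let go.

```bash
python3 -m inch '0 0 0.15 0 4; 0 0 0.15 0 4;0 0 0 0 4'; python3 -m inch '0 0 0.15 0 4; 0 0 0 0 4'
```

```text
clock: 6.78
tcp_pos: [0.577, 0.1735, 0.0792]
tool_rot: [-3.142, 0.0, -0.05]
ft_force: [-0.1, 0.5, -2.0]
finger_gap: 0.575
grip_force: 42.3
clock: 7.02
tcp_pos: [0.5779, 0.1737, 0.0786]
tool_rot: [-3.141, -0.002, -0.05]
ft_force: [1.1, -0.1, 6.5]
finger_gap: 0.575
grip_force: 43.3
```

```bash
python3 -m inch '0 0 0 0 5.2; 0 0 0 0 5.5; 0 0 0 0 6; 0 0 0 0 7; 0 0 0 0 7; 0 0 0 0 7; 0 0 0 0 7; 0 0 0 0 7'; python3 -m inch '0 0 -3 0 7.5; 0 0 -4 0 8; 0 0 -4 0 8.5; -4 3 0 -0.05 8.5;-4 4 0 0 8.5;-4 4 0 0 8.5; 0 0 0 0 8.5'; python3 - <<'E'
from h import *
p,d=manip.camera("scene");cv2.imwrite("pics/s2.png",cv2.resize(p[60:330,180:500],None,fx=2,fy=2))
E
```

```text
clock: 8.02
tcp_pos: [0.577, 0.1735, 0.0778]
tool_rot: [-3.142, 0.0, -0.05]
ft_force: [0.0, 0.5, -0.3]
finger_gap: 0.819
grip_force: 0.0
clock: 8.9
tcp_pos: [0.4536, 0.0629, 0.188]
tool_rot: [3.14, 0.0, -0.004]
ft_force: [1.2, 1.0, 0.5]
finger_gap: 0.995
grip_force: 0.0
```

View pics/s2.png

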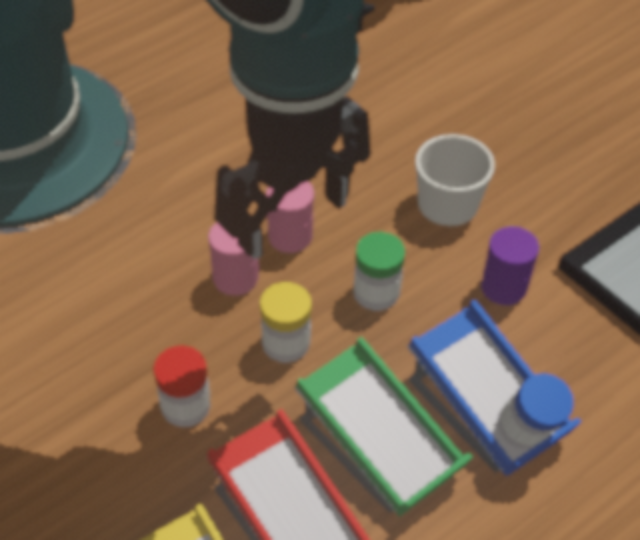

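The blue tin (crop 540,410) rests at the stop. Next is yellow.

```bash
python3 -m inch '-2.1 -0.5 1 0 8.5; 0 0 4 0 8.5; 0 0 4 0 8.5; 0 0 4 0 8.5; 0 0 3 0 8.5; 0 0 0 0 8.5'; python3 -m inch '0 0 0 0 4.0; 0 0 0 0 4.0; 0 0 0 0 4.0; 0 0 0 0 4.0; 0 0 0 0 4; 0 0 0 0 4'
```

```text
clock: 9.7
tcp_pos: [0.4338, 0.0713, 0.0263]
tool_rot: [3.142, 0.004, 0.001]
ft_force: [-0.5, -0.7, 0.4]
finger_gap: 0.994
grip_force: 0.0
clock: 10.45
tcp_pos: [0.4355, 0.0708, 0.0291]
tool_rot: [-3.141, -0.002, -0.0]
ft_force: [-1.3, -0.1, 11.0]
finger_gap: 0.578
grip_force: 39.5
```

```bash
python3 -m inch '0 0 -1 0 4; 0 0 -2.5 0 4; 0 0 -4 0 4; 0 1 -4 0 4; 1 3 0 0 4; 2 4.5 0 0 4; 2.5 5 0 0 4; 3 5 0 0 4'; python3 -m inch '3 3 0 0 4; 2.5 1.6 0 0 4; 1 0.6 0 0 4; 0 0 0 0.11 4; 0 0 2.5 0 4; 0 0 2 0 4; 0 0 0 0 4'
```

```text
clock: 11.45
tcp_pos: [0.5201, -0.1161, 0.1441]
tool_rot: [3.142, -0.001, 0.0]
ft_force: [0.8, 0.4, -1.4]
finger_gap: 0.576
grip_force: 41.8
clock: 12.32
tcp_pos: [0.5835, -0.1659, 0.0966]
tool_rot: [-3.141, 0.003, -0.11]
ft_force: [0.3, 0.4, -1.8]
finger_gap: 0.576
grip_force: 41.9
```

```bash
python3 -m inch '0.4 0.2 0.8 0 4; 0 0 0.4 0 4; 0 0 0.2 0 4; 0 0 0 0 4'; python3 -m inch '0 0 0.15 0 4; 0 0 0 0 4'
```

```text
clock: 12.82
tcp_pos: [0.5883, -0.1688, 0.0838]
tool_rot: [-3.142, 0.0, -0.11]
ft_force: [0.4, 0.4, -1.7]
finger_gap: 0.58
grip_force: 41.9
clock: 13.08
tcp_pos: [0.5882, -0.1689, 0.0823]
tool_rot: [-3.142, 0.0, -0.11]
ft_force: [0.0, 0.3, -1.0]
finger_gap: 0.578
grip_force: 41.9
```

```bash
python3 -m inch '0 0 0.15 0 4; 0 0 0 0 4'; python3 -m inch '0 0 0.12 0 4; 0 0 0 0 4'
```

```text
clock: 13.32
tcp_pos: [0.5882, -0.1689, 0.0807]
tool_rot: [-3.142, 0.0, -0.11]
ft_force: [-0.3, 0.3, -1.8]
finger_gap: 0.577
grip_force: 41.9
clock: 13.58
tcp_pos: [0.5888, -0.169, 0.0801]
tool_rot: [3.141, -0.001, -0.11]
ft_force: [0.6, -0.6, 5.9]
finger_gap: 0.579
grip_force: 42.5
```

```bash
python3 -m inch '0 0 0 0 5.2; 0 0 0 0 5.5; 0 0 0 0 6; 0 0 0 0 7; 0 0 0 0 7; 0 0 0 0 7; 0 0 0 0 7; 0 0 -2 0 7'; python3 -m inch '0 0 -4 0 8; 0 0 -4 -0.11 8.5; -4 -3 0 0 8.5;-4 -3 0 0 8.5;-4 -3 0 0 8.5; -3.8 -2.2 0 0 8.5; 0 0 0 0 8.5'; python3 - <<'E'
from h import *
p,d=manip.camera("scene");cv2.imwrite("pics/s3.png",p[60:460,100:560])
E
```

```text
clock: 14.58
tcp_pos: [0.5874, -0.1687, 0.0992]
tool_rot: [-3.141, 0.003, -0.11]
ft_force: [-0.3, 0.1, 1.2]
finger_gap: 0.82
grip_force: 0.0
clock: 15.45
tcp_pos: [0.4287, -0.0557, 0.181]
tool_rot: [3.141, -0.001, 0.002]
ft_force: [0.5, -0.6, 0.0]
finger_gap: 0.992
grip_force: 0.0
```

View pics/s3.png

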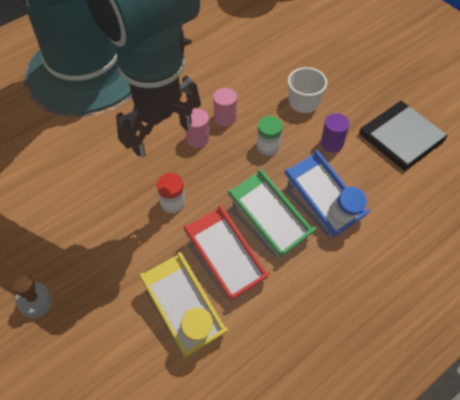

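The yellow tin (crop 195,325) rests at its stop, and blue is still in place. Next is red.

```bash
python3 -m inch '0.2 0.1 1 0 8.5; 0 0 4 0 8.5; 0 0 4 0 8.5; 0 0 4 0 8.5; 0 0 2.4 0 8.5; 0 0 0 0 8.5'; python3 -m inch '0 0 0 0 4.0; 0 0 0 0 4.0; 0 0 0 0 4.0; 0 0 0 0 4.0; 0 0 0 0 4; 0 0 0 0 4'
```

```text
clock: 16.25
tcp_pos: [0.4316, -0.058, 0.0238]
tool_rot: [-3.141, 0.004, -0.001]
ft_force: [1.1, -0.5, 0.0]
finger_gap: 0.995
grip_force: 0.0
clock: 17.0
tcp_pos: [0.433, -0.058, 0.0267]
tool_rot: [3.141, -0.002, -0.0]
ft_force: [-1.6, 0.4, 8.8]
finger_gap: 0.577
grip_force: 40.0
```

```bash
python3 -m inch '0 0 -1 0 4; 0 0 -2.5 0 4; 0 0 -4 0 4; 0.6 0 -2.5 0 4; 2.5 0 0 0 4; 4 -0.3 0 0 4; 3.5 -0.2 0 0 4; 2 0 0 0 4'; python3 -m inch '0 0 1.5 0.06 4; 0 0 2 0 4; 0 0 0.8 0 4; 0 0 0 0 4'
```

```text
clock: 18.0
tcp_pos: [0.5597, -0.0526, 0.1265]
tool_rot: [-3.141, -0.001, 0.0]
ft_force: [-0.5, 0.4, -1.2]
finger_gap: 0.577
grip_force: 41.7
clock: 18.5
tcp_pos: [0.5582, -0.0529, 0.0829]
tool_rot: [-3.141, 0.0, -0.06]
ft_force: [-0.2, 0.6, -1.0]
finger_gap: 0.571
grip_force: 41.7
```

```bash
python3 -m inch '0 0 0.2 0 4; 0 0 0.1 0 4; 0 0 0 0 4'; python3 -m inch '0 0 0.15 0 4; 0 0 0 0 4'
```

```text
clock: 18.88
tcp_pos: [0.5584, -0.0529, 0.0798]
tool_rot: [-3.142, -0.0, -0.06]
ft_force: [-0.1, -0.3, -1.3]
finger_gap: 0.575
grip_force: 41.7
clock: 19.12
tcp_pos: [0.5582, -0.0529, 0.078]
tool_rot: [-3.142, 0.0, -0.06]
ft_force: [0.2, 0.0, -0.7]
finger_gap: 0.58
grip_force: 41.7
```

```bash
python3 -m inch '0 0 0.12 0 4; 0 0 0 0 4'
```

```text
clock: 19.38
tcp_pos: [0.5588, -0.0529, 0.0773]
tool_rot: [-3.142, -0.001, -0.06]
ft_force: [0.2, 0.3, 5.6]
finger_gap: 0.575
grip_force: 42.4
```

```bash
python3 -m inch '0 0 0 0 5.2; 0 0 0 0 5.5; 0 0 0 0 6; 0 0 0 0 7; 0 0 0 0 7; 0 0 0 0 7; 0 0 0 0 7; 0 0 -2 0 7'; python3 -m inch '0 0 -4 0 8; 0 0 -4 -0.06 8.5; -3 -3 0 0 8.5;-3 -5 0 0 8.5;-3 -5 0 0 8.5; -2.8 -5 0 0 8.5; 0 -5.5 0 0 8.5; 0 0 0 0 8.5'; python3 - <<'E'
from h import *
p,d=manip.camera("scene");cv2.imwrite("pics/s4.png",p[60:460,100:560])
E
```

```text
clock: 20.38
tcp_pos: [0.5574, -0.0528, 0.096]
tool_rot: [-3.141, 0.003, -0.06]
ft_force: [0.1, -0.1, 0.3]
finger_gap: 0.816
grip_force: 0.0
clock: 21.38
tcp_pos: [0.4397, 0.1859, 0.1772]
tool_rot: [-3.14, -0.001, 0.005]
ft_force: [0.7, -0.9, -0.1]
finger_gap: 0.995
grip_force: 0.0
```

View pics/s4.png

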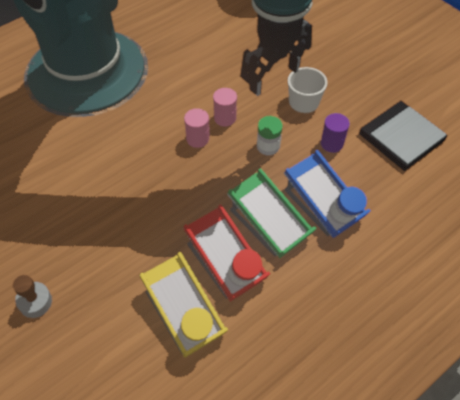

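The red tin (crop 246,267) rests at its stop. Next is the true green tin (crop 269,135); the cup is clear of the fingers.

```bash
python3 -m inch '0.1 0.3 1 0 8.5; 0 0 4 0 8.5; 0 0 4 0 8.5; 0 0 4 0 8.5; 0 0 2.1 0 8.5; 0 0 0 0 8.5'; python3 -m inch '0 0 0 0 4.0; 0 0 0 0 4.0; 0 0 0 0 4.0; 0 0 0 0 4.0; 0 0 0 0 4; 0 0 0 0 4'
```

```text
clock: 22.18
tcp_pos: [0.4404, 0.1775, 0.0243]
tool_rot: [3.14, 0.003, -0.002]
ft_force: [-0.4, -1.3, -0.0]
finger_gap: 0.994
grip_force: 0.0
clock: 22.92
tcp_pos: [0.4421, 0.1793, 0.027]
tool_rot: [-3.141, -0.002, -0.0]
ft_force: [-1.0, -1.1, 9.1]
finger_gap: 0.573
grip_force: 39.8
```

```bash
python3 -m inch '0 0 -1 0 4; 0 0 -2.5 0 4; 0 0 -4 0 4; 0 1 -2.5 0 4; 1.5 3 0 0 4; 3 4 0 0 4; 3.5 2.8 0 0 4; 2.3 1 0 0 4'; python3 -m inch '0 0 1.5 0 4; 0 0 2 0 4; 0 0 0.8 0 4; 0 0 0 0 4'
```

```text
clock: 23.92
tcp_pos: [0.5456, 0.0588, 0.1268]
tool_rot: [3.141, -0.001, -0.003]
ft_force: [-0.8, 0.8, -2.2]
finger_gap: 0.576
grip_force: 41.8
clock: 24.42
tcp_pos: [0.5438, 0.0614, 0.0828]
tool_rot: [-3.142, 0.001, 0.0]
ft_force: [-0.1, 0.6, -1.1]
finger_gap: 0.577
grip_force: 41.8
```

```bash
python3 -m inch '0 0 0.2 0 4; 0 0 0.1 0 4; 0 0 0 0 4'; python3 -m inch '0 0 0.15 0 4; 0 0 0 0 4'
```

```text
clock: 24.8
tcp_pos: [0.5444, 0.0611, 0.0801]
tool_rot: [-3.142, -0.0, -0.0]
ft_force: [-0.4, -0.0, -2.1]
finger_gap: 0.574
grip_force: 41.8
clock: 25.05
tcp_pos: [0.5442, 0.0611, 0.0783]
tool_rot: [-3.142, 0.0, -0.0]
ft_force: [-0.8, 0.1, -0.6]
finger_gap: 0.574
grip_force: 41.8
```

```bash
python3 -m inch '0 0 0.12 0 4; 0 0 0 0 4'
```

```text
clock: 25.3
tcp_pos: [0.5449, 0.0612, 0.0776]
tool_rot: [-3.141, -0.001, -0.0]
ft_force: [0.0, -0.0, 4.5]
finger_gap: 0.577
grip_force: 42.5
```

```bash
python3 -m inch '0 0 0 0 5.2; 0 0 0 0 5.5; 0 0 0 0 6; 0 0 0 0 7; 0 0 0 0 7; 0 0 0 0 7; 0 0 0 0 7; 0 0 -2 0 7'; python3 -m inch '0 0 -4 0 8; 0 0 -4 0 8.5; -3 0 -2 0 8.5;-4 0 0 0 8.5;-4 0 0 0 8.5; 0 0 0 0 8.5;0 0 0 0 8.5'; python3 - <<'E'
from h import *
p,d=manip.camera("scene");cv2.imwrite("pics/s5.png",p[60:460,100:560])
p,d=manip.camera("top");cv2.imwrite("pics/t5.png",cv2.resize(p[110:320,130:530],None,fx=2,fy=2))
E
```

```text
clock: 26.3
tcp_pos: [0.5435, 0.061, 0.0963]
tool_rot: [3.141, 0.003, -0.0]
ft_force: [-0.6, 0.3, 0.9]
finger_gap: 0.821
grip_force: 0.0
clock: 27.18
tcp_pos: [0.4349, 0.0612, 0.1975]
tool_rot: [-3.141, -0.001, -0.0]
ft_force: [-0.1, 0.4, -1.0]
finger_gap: 0.993
grip_force: 0.0
```

View pics/s5.png

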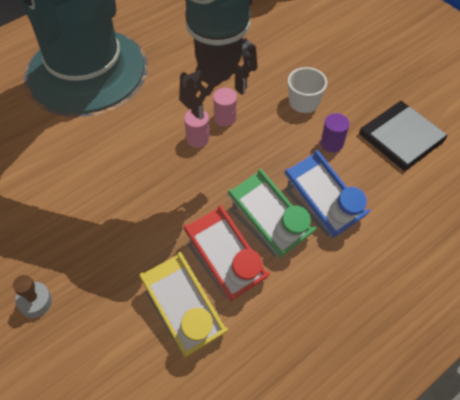

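View pics/t5.png

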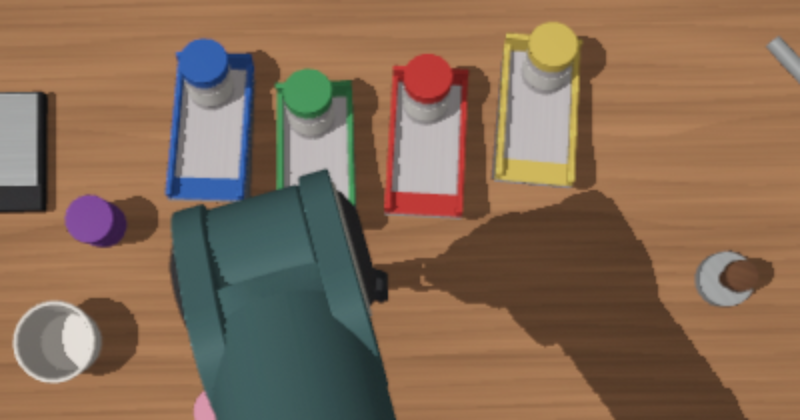

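All four tins stand at the stops of their own chutes, and the cup and tamper are untouched. I'll check the lid positions numerically before handing in.

```bash
python3 - <<'E'
from h import *
f=lambda x,y:(130+(x+.5)/2-.5,110+(y+.5)/2-.5)
A=dict(blue=((.5384,.1745),-.047,(204.5,62.5)),green=((.5056,.061),.009,(307.5,93.5)),red=((.5194,-.0502),-.062,(428,78.5)),yellow=((.5498,-.1639),-.111,(553,46.5)))
for c,(a,y,px) in A.items():
    r=ray("top",f(*px),.092)[0]-a;e=np.array([np.cos(y),np.sin(y)])
    print(c,'lid along from chute centre (65 expected)',(1000*(r@e)-74).round(1),'across',(1000*(e[0]*r[1]-e[1]*r[0])).round(1))
E
```

```text
blue lid along from chute centre (65 expected) 62.5 across 2.4
green lid along from chute centre (65 expected) 61.3 across 3.9
red lid along from chute centre (65 expected) 60.7 across 2.3
yellow lid along from chute centre (65 expected) 62.0 across -4.6
```

All four are consistent with a tin lying flat against its stop, with offsets within the deck's 9 mm side play. Handing in.

```bash
python3 -c "
from cell import manip
print(manip.sign_off())"
```

```text
the job is handed in; nothing more can be done
None
```

All four tins are upright at the stops of their matching chutes, the cup and tamper were left standing where they were, and the job was handed in at about 27 s on the robot's clock.

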